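# Set the suction level with the inner knob and start the unit

## Robot

A 6-joint arm with a two-finger parallel gripper is mounted at the origin on the work surface. World frame = base frame: x ahead of the robot, y to its left, z up, the work surface at z = 0. Lengths are in m, angles in rad, forces in N, time in s.
With the tool pointing down it reaches from about 0.35 to 0.85 m from the base axis. Payload 8.1 kg.
Tool frame: the origin (TCP) lies at the very end of the fingers, on their centre line; the grasp point (between the pads) lies 19 mm behind it; z points along the fingers, y is the direction in which the jaws open and shut (so a half turn about z gives the same grasp; the last joint's range is limited). The gripper opens to 93 mm and grips with 3 to 60 N. Pads are 15 mm wide; open, the fingers measure 128 mm over their backs; the gripper's body (75 mm by 188 mm) begins 65 mm behind the grasp point.
Start: joints at [1.101, 0.13, 1.488, -0, 1.523, -0.085], TCP at [0.225, 0.556, 0.219] pointing down, gripper open.
Joint ranges: [-2.96, 2.96], [-0.89, 2.26], [0.02, 2.5], [-1.34, 4.48], [0, 2.73], [-2.66, 2.66]. Speed limits (rad/s): [2.39, 2.39, 2.79, 3.14, 3.14, 3.14].

## Interface

Orientations are given as a rotation vector (axis times angle).
In Python, from plant import robot gives the robot as it stands.
- The arm moves only by the shell command python3 -m inch 'ROWS' [FORCE]. ROWS is JSON, a list that holds one entry, the list of rows, each a list of 7 numbers: the shift along the tool's x, y, z in cm, then the turn, a rotation vector about the tool's x, y, z in degrees, then the gripper command: -1 is fully open, 1 is shut, values between are in proportion. A call has 1 to 5 rows; each row shifts and turns the commanded pose from where the row before left it, along the tool's axes as they then stand; what a row does not reach is not made up. A row lasts 1/10 s, in which the tool goes at most 50 mm and 8.59 degrees, less where a joint would pass 70% of its speed; a pose out of reach is approached as far as the arm can. A call with a gripper value outside its range is refused whole. The fingers move at their own pace and stop on an object; FORCE is the grip in N (left out, the last holds). Time passes only in rows, so rows that do not move let the fingers close. It gives the time, the measured TCP pose, the force and the opening at its end, in the units of the state.
- robot.read_state(): the state, without advancing time (a new reading comes with each control period).
- robot.read_camera(name): name is "scene" or "top" or "wrist"; returns a dict with "image" (384x512x3 uint8, blue, green, red), "K" (3x3 intrinsics, pixels), "R" (3x3) and "t" (3): a world point X has camera coordinates R X + t; the wrist camera has in their place "tool_from_camera" (4x4, takes a point from camera to tool coordinates, whose origin is the TCP and whose axes are the flange's). Camera axes: x right, y down, z forward; pixel columns grow to the right and rows downward; lengths in m; the calibration is good to about 2 mm. A picture is of the moment at which its call begins: read the wrist's pose just before it. There is no depth.
- robot.close_job(): hands the job in, once; it reports no verdict.
The state is a dict: "t": time; "q": joint angles; "dq": joint speeds; "joint_torque": joint torques, N m; "tool_pos": TCP position; "orientation": TCP orientation; "force": force on the tool from outside, world axes, zero at the start; "wrist_torque": the same for the moment, N m; "opening": finger opening in m.
Only numpy, scipy, OpenCV 4.12 (cv2) and the standard library are available. Lean on these libraries where they do the work, as an engineer would, in place of code of your own. Each camera call takes 0.05 s, during which the arm holds its last target. There are 200 camera calls.

## Task

On the suction controller, push the small inner knob of the double dial in about 5 mm (partway, never hard down) and, keeping it in, turn it clockwise until its pointer lines up with the raised mark on the panel, then let it spring back out. The outer ring around it is the alarm limit: leave it as it is and do not lean on it. Then press the round start key fully down and let go, leaving the other things on the counter where they are.

Things in the scene. Friction and masses are not known exactly. Their poses are not given: they have to be found in the camera images.
- console: Suction controller: a white and grey case 170 x 260 mm, 70 mm high to its flat top panel, fixed. Origin: middle of its underside; x axis: away from the operator along the short side, y: along the long side, z up. The double dial's vertical axis is at x 0, y +50 mm. On the panel: a display block (x 35 to 75 mm, y -110 to -10 mm, 24 mm high), the start key, and a loose roll of tape.
- inner (a joint): Turn of the inner knob (rad), growing clockwise seen from above, 0 to 2.4; starts at 0.1 to 0.7. Ribbed round aluminium knob, 20 mm across, 14 mm tall above the ring when out. The black pointer line on its top, from middle to rim, points along console +y at 0 and +x at 1.571, at the raised white bar on the panel (x 46 to 58, y 50 mm). Stiff (0.08 N m): grip it. Stays where left.
- press (a joint): How far the inner knob is pushed in (m): 0 out, 0.010 hard down. A spring holds it out: 2 N before it moves, then 2 N more per mm (12 N at 5 mm). It sinks straight down towards the ring: at 5 mm its top is 9 mm above the ring. It must be in 2 mm or more (about 5 mm is best) while it is turned; more than 8.5 mm overloads it.
- ring (a joint): Turn of the outer ring (rad), clockwise positive, 0 at the start. Black ring round the knob, 48 mm across, 14 mm tall, flat top with a short bright line (not the pointer). Turns very lightly (0.03 N m). Collar (60 mm), ring and knob stand higher or lower on each unit, not measured: ring's top 88 to 106 mm above the counter, knob's top 14 mm higher (102 to 120 mm).
- start (a joint): Travel of the start key (m): 0 up, 0.006 fully down, sprung, 5 N when fully down; it comes back up by itself.
- start_top (a point): Middle of the top of the start key: a white round key 26 mm across in a grey housing on the console's panel, at console x -15 mm, y -70 mm.
- tape: Roll of tape, 60 mm across, 40 mm hole, 19 mm tall, lying on the console's panel. Origin: centre of its underside.
- jar: Pale specimen jar with white lid, 56 mm across, 65 mm tall, beside the console. Origin: centre of its underside.
- wipes: White wipes canister, 96 mm across, 190 mm tall. Origin: centre of its underside.
- cup: Small blue cup, 68 mm across, 60 mm tall. Origin: centre of its underside.
- thermometer: Handheld white thermometer unit lying flat, 50 x 125 x 28 mm. Origin: centre of its underside.
- gloves: Plain cardboard glove box, 240 x 125 x 75 mm, a slot in its top. Origin: centre of its underside.
- bowl: Steel bowl, 120 mm across, 45 mm tall. Origin: centre of its underside.

How it is judged:
By the outcome, as a careful person would: the job done as asked, in the order asked, and still so for the second after the job is handed in, with the robot touching nothing.
It also fails if it takes over 58 s, if anything falls off the work surface, if the arm or the gripper's body presses on something with over 40 N, if the wrist force passes 120 N, or if a joint passes its speed limit or range.

## Working session

There is one attempt and no reset: what is moved stays moved. The work goes in short steps, Python scripts to look and compute and a shell command to move; the robot and the scene stay as the last step left them, time stands still between calls to the robot, and variables do not carry over. Pictures are saved under pics/ and viewed, about 8 in all and at most 12, crops included, and the job is handed in when it is done.

```bash
mkdir -p pics; python3 - <<'E'
from plant import robot
import cv2,numpy as np,pickle
s=robot.read_state();print({k:np.round(v,3) for k,v in s.items()})
d={n:robot.read_camera(n) for n in("top","scene","wrist")}
pickle.dump((s,d),open("c0.pkl","wb"))
for n in d: cv2.imwrite(f"pics/{n}0.png",d[n]["image"]);print(n,{k:np.round(v,3).tolist() for k,v in d[n].items() if k!="image"})
cv2.imwrite("pics/top0b.png",cv2.resize(d["top"]["image"],(800,600),interpolation=cv2.INTER_CUBIC))
E
```

```text
{'t': np.float64(0.0), 'q': array([ 1.101,  0.131,  1.489, -0.   ,  1.523, -0.085]), 'dq': array([ 0.   , -0.001, -0.001,  0.001, -0.001,  0.   ]), 'joint_torque': array([ 2.0000e-03, -5.5985e+01, -4.9176e+01,  7.7000e-02,  3.5000e-02,
       -0.0000e+00]), 'tool_pos': array([0.225, 0.556, 0.218]), 'orientation': array([-6.010e-01, -3.083e+00,  3.000e-03]), 'force': array([-0.362,  0.403, -0.789]), 'wrist_torque': array([ 0.015, -0.024, -0.036]), 'opening': np.float64(0.093)}
top {'K': [[366.6, 0.0, 259.088], [0.0, 366.6, 187.4], [0.0, 0.0, 1.0]], 'R': [[0.015, -1.0, -0.003], [-0.988, -0.014, -0.155], [0.155, 0.005, -0.988]], 't': [-0.008, 0.49, 1.223]}
scene {'K': [[404.017, 0.0, 249.812], [0.0, 404.017, 191.899], [0.0, 0.0, 1.0]], 'R': [[-0.718, 0.695, -0.018], [0.49, 0.487, -0.724], [-0.494, -0.529, -0.69]], 't': [0.346, -0.164, 1.411]}
wrist {'K': [[322.511, 0.0, 247.606], [0.0, 322.511, 189.228], [0.0, 0.0, 1.0]], 'tool_from_camera': [[0.001, -0.957, -0.292, 0.081], [1.0, 0.001, -0.0, 0.0], [0.0, -0.292, 0.957, -0.165], [0.0, 0.0, 0.0, 1.0]]}
```

View pics/top0b.png

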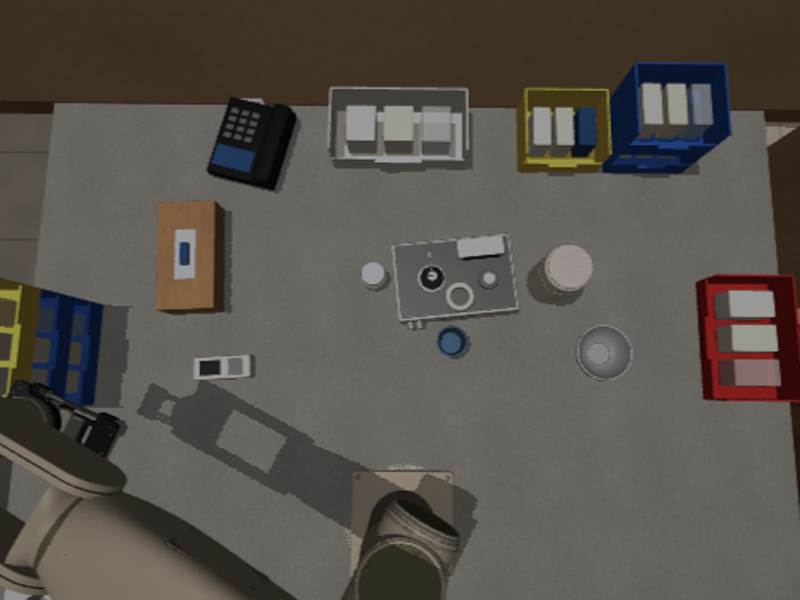

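View pics/scene0.png

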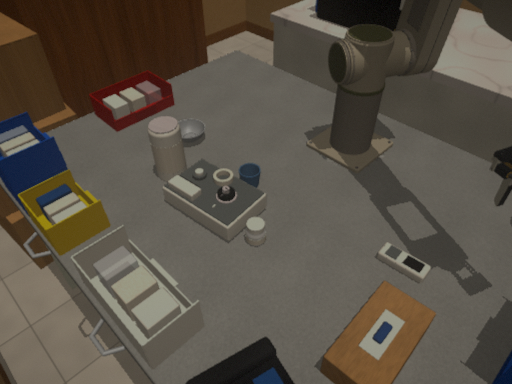

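The top view (800x600) shows the console panel corners at about (392,245), (509,235), (518,312) and (402,321). The dial is at (431,277), the start key at (488,279), the tape at (459,296), the jar to the left, and the wipes to the right. The scene view agrees.

```bash
cat > h.py <<'E'
import numpy as np,cv2,pickle
from scipy.spatial.transform import Rotation as Ro
from plant import robot
def cam(d,s):
    if "R" in d: return d["R"],d["t"]
    T=np.eye(4);T[:3,:3]=Ro.from_rotvec(s["orientation"]).as_matrix();T[:3,3]=s["tool_pos"]
    M=np.linalg.inv(T@d["tool_from_camera"]);return M[:3,:3],M[:3,3]
def onz(d,s,uv,z):
    R,t=cam(d,s);c=-R.T@t;r=R.T@np.linalg.inv(d["K"])@[uv[0],uv[1],1];return c+r*(z-c[2])/r[2]
def proj(d,s,X):
    R,t=cam(d,s);p=d["K"]@(R@np.asarray(X)+t);return p[:2]/p[2]
def ray(d,s,uv):
    R,t=cam(d,s);r=R.T@np.linalg.inv(d["K"])@[uv[0],uv[1],1];return -R.T@t,r/np.linalg.norm(r)
def tri(L):
    A=np.zeros((3,3));b=np.zeros(3)
    for c,r in L: P=np.eye(3)-np.outer(r,r);A+=P;b+=P@c
    return np.linalg.solve(A,b)
E
python3 - <<'E'
from h import *
s,d=pickle.load(open("c0.pkl","rb"));t=d["top"];k=.64
P=[onz(t,s,(u*k,v*k),.07)[:2] for u,v in [(392,245),(509,235),(518,312),(402,321)]]
P=np.array(P);print(P.round(3),P.mean(0))
ex=(P[0]+P[1]-P[2]-P[3]);print("yaw",np.degrees(np.arctan2(ex[1],ex[0])),np.degrees(np.arctan2(*(-(P[0]+P[3]-P[1]-P[2])*[1,-1]))))
for n,uv,z in [("dial",(431,277),.11),("key",(488,279),.085),("tape",(459,296),.089),("wipes",(568,268),.19),("jar",(373,274),.065),("cup",(453,341),.06)]:print(n,onz(t,s,(uv[0]*k,uv[1]*k),z).round(3))
R=Ro.from_rotvec(s["orientation"]).as_matrix();print(R.round(3))
E
```

```text
[[ 0.59   0.029]
 [ 0.616 -0.226]
 [ 0.447 -0.243]
 [ 0.425  0.004]] [ 0.51966807 -0.10910232]
yaw 7.021122979640292 5.5484291513223924
dial [ 0.513 -0.055  0.11 ]
key [ 0.515 -0.177  0.085]
tape [ 0.477 -0.115  0.089]
wipes [ 0.52  -0.318  0.19 ]
jar [0.527 0.069 0.065]
cup [ 0.384 -0.105  0.06 ]
[[-0.927  0.375 -0.001]
 [ 0.375  0.927 -0.002]
 [ 0.    -0.002 -1.   ]]
```

```bash
R='[[[-3.31,-3.06,0,0,0,0,-1],[-3.31,-3.06,0,0,0,0,-1],[-3.31,-3.06,0,0,0,0,-1],[-3.31,-3.06,0,0,0,0,-1],[-3.31,-3.06,0,0,0,0,-1]]]'
python3 -m inch '[[[-3.31,-3.06,0,0,0,0,-1],[-3.31,-3.06,0,0,0,0,-1],[-3.31,-3.06,0,0,0,0,-1],[-3.31,-3.06,0,0,0,0,-1],[-3.31,-3.06,0,0,0,0,-1]]]'
python3 -m inch '[[[-3.31,-3.06,0,0,0,0,-1],[-3.31,-3.06,0,0,0,0,-1],[-3.31,-3.06,0,0,0,0,-1],[-3.31,-3.06,0,0,0,0,-1],[-3.31,-3.06,0,0,0,0,-1]]]'
python3 -m inch '[[[-3.31,-3.06,0,0,0,0,-1],[-3.31,-3.06,0,0,0,0,-1],[-3.31,-3.06,0,0,0,0,-1],[-3.31,-3.06,0,0,0,0,-1],[-3.31,-3.06,0,0,0,0,-1]]]'
python3 -m inch '[[[0,0,0,0,0,0,-1],[0,0,0,0,0,0,-1],[0,0,0,0,0,0,-1]]]'
python3 - <<'E'
from h import *
s=robot.read_state();w=robot.read_camera("wrist");pickle.dump((s,w),open("c1.pkl","wb"))
print(s["q"].round(3),s["tool_pos"],s["orientation"],proj(w,s,(.513,-.057,.11)),proj(w,s,(.513,-.18,.085)))
cv2.imwrite("pics/w1.png",cv2.resize(w["image"],(800,600),interpolation=cv2.INTER_CUBIC))
E
```

```text
t: 0.65
tool_pos: [0.3214, 0.3505, 0.2183]
orientation: [-0.6, -3.084, 0.0]
force: [-0.1, -1.1, 0.2]
opening: 0.0927
t: 1.15
tool_pos: [0.4174, 0.1465, 0.2186]
orientation: [0.6, 3.083, 0.0]
force: [0.9, -0.1, 0.9]
opening: 0.0927
t: 1.65
tool_pos: [0.5135, -0.0576, 0.2185]
orientation: [-0.601, -3.084, -0.0]
force: [0.4, 1.3, 1.3]
opening: 0.0929
t: 1.95
tool_pos: [0.5127, -0.0549, 0.2183]
orientation: [-0.6, -3.083, -0.001]
force: [-1.0, 0.7, 0.7]
opening: 0.0929
[-0.206 -0.098  1.72   0.     1.521 -1.393] [ 0.51267539 -0.05493349  0.21834147] [-6.00069279e-01 -3.08291351e+00 -5.93868623e-04] [245.36812512 187.8932621 ] [131.70575892 224.76989568]
```

View pics/w1.png

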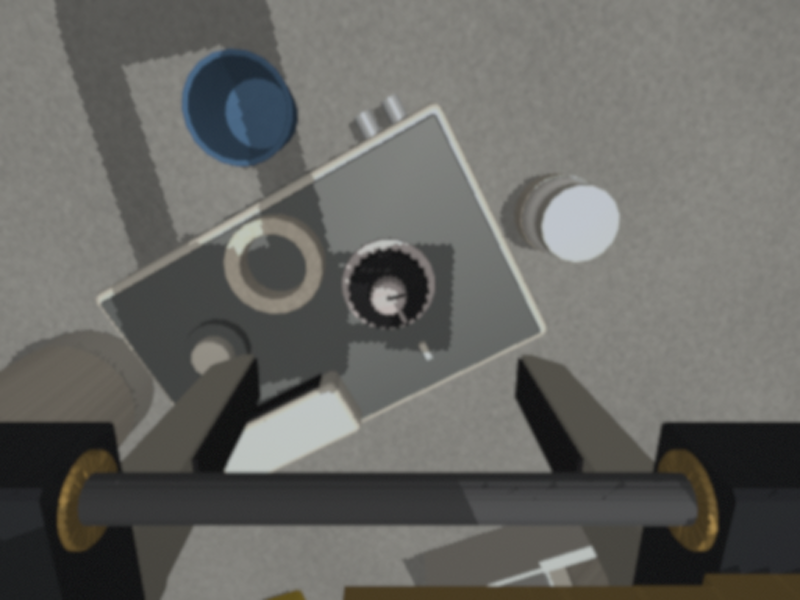

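The wrist view shows the knob top at about (388,296), the pointer running right to (404,295), the ring's bright line at (402,313), and the raised mark at (426,351). The tape is at (273,265) and the start key at (211,357). Next I measure the pointer and position.

```bash
python3 - <<'E'
from h import *
s,w=pickle.load(open("c1.pkl","rb"));k=.64
s0,d=pickle.load(open("c0.pkl","rb"))
R=Ro.from_rotvec(s["orientation"]).as_matrix()
for z in(.102,.111,.12):
  X=onz(w,s,(388*k,296*k),z);print(z,X.round(4),"tool cm",(100*R.T@(X-s["tool_pos"])).round(2),"top px/0.64",(proj(d["top"],s0,X)/k).round(1),"scene",proj(d["scene"],s0,X).round(1))
for n,uv in[("edgeA",(103,300)),("edgeB",(437,107)),("cornC",(542,331)),("mark",(426,351))]:print(n,onz(w,s,(uv[0]*k,uv[1]*k),.07).round(4))
a=onz(w,s,(388*k,297*k),.111);b=onz(w,s,(404*k,295*k),.111);print("ptr",np.degrees(np.arctan2(*(b-a)[1::-1])))
print("key",onz(w,s,(211*k,357*k),.085))
I=d["scene"]["image"];S=cv2.resize(I[150:250,150:290],None,fx=4,fy=4,interpolation=cv2.INTER_CUBIC)
W=cv2.resize(w["image"][140:240,190:290],None,fx=4,fy=4,interpolation=cv2.INTER_CUBIC)
cv2.imwrite("pics/c2.png",cv2.resize(np.hstack([S,W]),None,fx=.83,fy=.83))
E
```

```text
0.102 [ 0.5176 -0.056   0.102 ] tool cm [-0.5   0.08 11.63] top px/0.64 [431.2 275.7] scene [225.5 187.7]
0.111 [ 0.515 -0.055  0.111] tool cm [-0.23  0.08 10.73] top px/0.64 [430.9 276.1] scene [226.3 185.1]
0.12 [ 0.5125 -0.054   0.12  ] tool cm [0.05 0.08 9.83] top px/0.64 [430.6 276.5] scene [227.  182.4]
edgeA [ 0.4596 -0.233   0.07  ]
edgeB [0.4303 0.01   0.07  ]
cornC [0.5875 0.0262 0.07  ]
mark [ 0.5721 -0.0503  0.07  ]
ptr 75.47574752765524
key [ 0.51783446 -0.17879226  0.085     ]
```

View pics/c2.png

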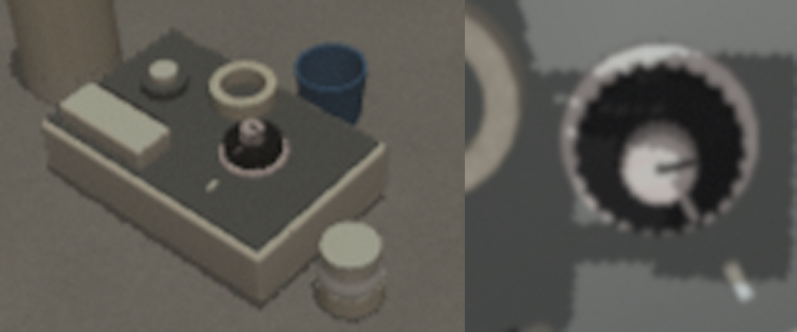

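```bash
python3 -m inch '[[[-0.4,0.08,3,0,0,0,1],[0,0,3,0,0,0,1],[0,0,2.5,0,0,0,1],[0,0,0,0,0,0,1],[0,0,0,0,0,0,1]]]' 20
python3 -m inch '[[[0,0,0.2,0,0,0,1],[0,0,0.2,0,0,0,1],[0,0,0,0,0,0,1],[0,0,0,0,0,0,1]]]'
```

```text
t: 2.5
tool_pos: [0.5168, -0.0555, 0.1341]
orientation: [-0.598, -3.084, -0.0]
force: [0.5, -0.4, -0.1]
opening: 0.0574
t: 2.9
tool_pos: [0.5175, -0.0565, 0.1303]
orientation: [0.601, 3.083, -0.0]
force: [-0.7, 0.8, 0.4]
opening: 0.0255
```

```bash
python3 -m inch '[[[0,0,0.3,0,0,0,1],[0,0,0.3,0,0,0,1],[0,0,0,0,0,0,1],[0,0,0,0,0,0,1],[0,0,0,0,0,0,1]]]'
for i in 1; do python3 -m inch '[[[0,0,0.3,0,0,0,1],[0,0,0.2,0,0,0,1],[0,0,0,0,0,0,1],[0,0,0,0,0,0,1]]]'; done
python3 -m inch '[[[0,0,0.2,0,0,0,1],[0,0,0.1,0,0,0,1],[0,0,0,0,0,0,1],[0,0,0,0,0,0,1]]]'
python3 -m inch '[[[0,0,0.2,0,0,0,1],[0,0,0,0,0,0,1],[0,0,0,0,0,0,1]]]'
python3 -m inch '[[[0,0,0.2,0,0,0,1],[0,0,0,0,0,0,1],[0,0,0,0,0,0,1]]]'
```

```text
t: 3.4
tool_pos: [0.5171, -0.0565, 0.1236]
orientation: [-0.601, -3.084, -0.0]
force: [0.4, -0.2, -0.4]
opening: 0.0004
t: 3.8
tool_pos: [0.517, -0.0564, 0.1185]
orientation: [-0.601, -3.083, 0.0]
force: [-0.2, 0.2, -0.4]
opening: 0.0007
t: 4.2
tool_pos: [0.5171, -0.0564, 0.1156]
orientation: [-0.601, -3.084, 0.0]
force: [-0.6, 0.3, -0.6]
opening: 0.0003
t: 4.5
tool_pos: [0.517, -0.0564, 0.1135]
orientation: [-0.601, -3.083, 0.0]
force: [-0.7, -1.0, -1.0]
opening: 0.0006
t: 4.8
tool_pos: [0.517, -0.0564, 0.1115]
orientation: [-0.601, -3.083, 0.0]
force: [-0.5, -0.2, -0.4]
opening: 0.0005
```

```bash
python3 -m inch '[[[0,0,0.2,0,0,0,1],[0,0,0,0,0,0,1],[0,0,0,0,0,0,1]]]'
python3 -m inch '[[[0,0,0.2,0,0,0,1],[0,0,0,0,0,0,1],[0,0,0,0,0,0,1]]]'
```

```text
t: 5.1
tool_pos: [0.517, -0.0564, 0.1096]
orientation: [-0.601, -3.083, -0.0]
force: [1.1, -0.7, 0.4]
opening: 0.0001
t: 5.4
tool_pos: [0.517, -0.0564, 0.1075]
orientation: [-0.601, -3.083, -0.0]
force: [-0.0, 0.2, -0.1]
opening: 0.0001
```

```bash
python3 -m inch '[[[0,0,0.15,0,0,0,1],[0,0,0,0,0,0,1],[0,0,0,0,0,0,1]]]'
```

```text
t: 5.7
tool_pos: [0.5171, -0.0564, 0.1061]
orientation: [-0.601, -3.083, -0.0]
force: [-0.1, -0.0, -0.4]
opening: 0.0004
```

```bash
python3 -m inch '[[[0,0,0.15,0,0,0,1],[0,0,0,0,0,0,1],[0,0,0,0,0,0,1]]]'
```

```text
t: 6.0
tool_pos: [0.517, -0.0564, 0.1046]
orientation: [-0.601, -3.083, 0.0]
force: [0.6, 1.1, -0.6]
opening: 0.0003
```

```bash
python3 -m inch '[[[0,0,0.15,0,0,0,1],[0,0,0,0,0,0,1],[0,0,0,0,0,0,1]]]'
```

```text
t: 6.3
tool_pos: [0.517, -0.0564, 0.1031]
orientation: [-0.601, -3.083, 0.0]
force: [0.2, -0.4, 0.5]
opening: 0.0007
```

```bash
python3 -m inch '[[[0,0,0.1,0,0,0,1],[0,0,0,0,0,0,1],[0,0,0,0,0,0,1]]]'
```

```text
t: 6.6
tool_pos: [0.5172, -0.0565, 0.1024]
orientation: [0.601, 3.083, -0.0]
force: [0.1, -0.3, 1.5]
opening: 0.0006
```

```bash
python3 -m inch '[[[0,0,0.1,0,0,0,1],[0,0,0,0,0,0,1],[0,0,0,0,0,0,1]]]'
python3 - <<'E'
from h import *
s=robot.read_state();w=robot.read_camera("wrist");pickle.dump((s,w),open("c2.pkl","wb"));print(s["force"],s["tool_pos"])
cv2.imwrite("pics/w2.png",cv2.resize(w["image"],(800,600),interpolation=cv2.INTER_CUBIC))
E
```

```text
t: 6.9
tool_pos: [0.5173, -0.0565, 0.1014]
orientation: [0.601, 3.083, -0.0]
force: [-1.0, 0.7, 4.3]
opening: 0.0004
[-1.00141743  0.74597949  4.26662929] [ 0.5172741  -0.05647499  0.1014022 ]
```

View pics/w2.png

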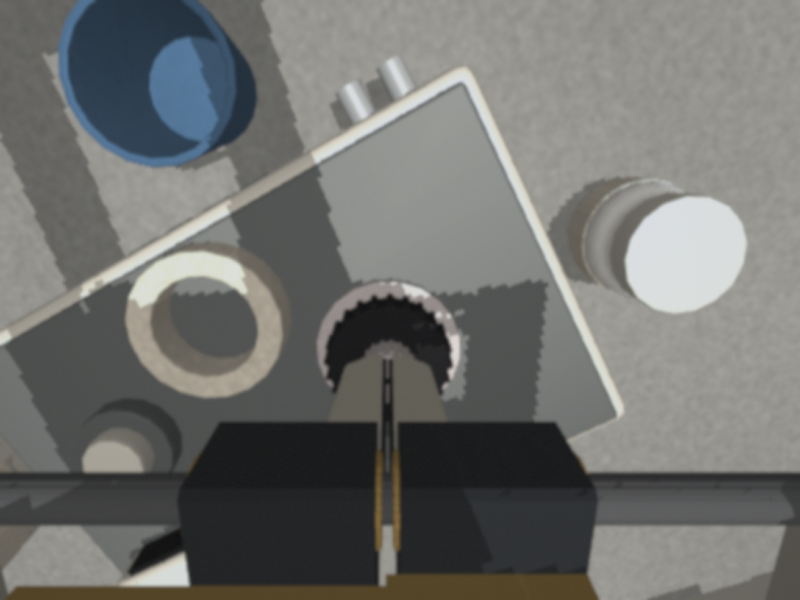

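```bash
python3 - <<'E'
from h import *
s,w=pickle.load(open("c2.pkl","rb"));k=.64
R=Ro.from_rotvec(s["orientation"]).as_matrix()
for n,xy in[("now",(0.5173,-.0565)),("x+2",(.5173+.00185,-.0565-.00075)),("x-2",(.5173-.00185,-.0565+.00075))]:
  # dial centre candidates: predicted outline extremes (800px)
  for z,r in((.0745,.03),(.0885,.024),(.1015,.01)):
    p=np.array([proj(w,s,(xy[0]+r*np.cos(a),xy[1]+r*np.sin(a),z)) for a in np.arange(0,6.3,.05)])/k
    print(n,z,"top",p[:,1].min().round(1),"L/R",p[:,0].min().round(1),p[:,0].max().round(1))
I=w["image"][160:260,190:310];cv2.imwrite("pics/w2c.png",cv2.resize(I,None,fx=6,fy=6,interpolation=cv2.INTER_CUBIC))
E
```

```text
now 0.0745 top 277.4 L/R 313.4 459.3
now 0.0885 top 302.7 L/R 323.9 448.7
now 0.1015 top 351.5 L/R 358.5 414.0
x+2 0.0745 top 282.2 L/R 313.6 459.1
x+2 0.0885 top 307.8 L/R 324.1 448.5
x+2 0.1015 top 356.7 L/R 358.6 413.9
x-2 0.0745 top 272.4 L/R 313.2 459.5
x-2 0.0885 top 297.6 L/R 323.7 448.9
x-2 0.1015 top 346.3 L/R 358.4 414.1
```

View pics/w2c.png

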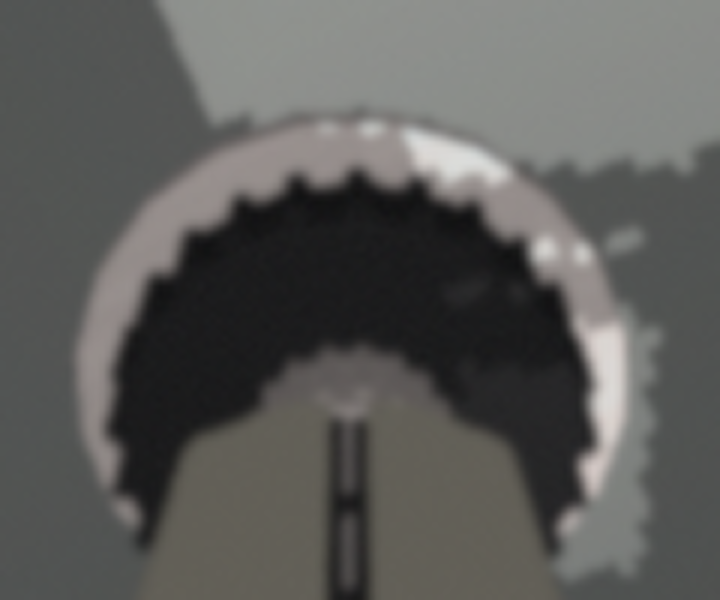

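Contact at 0.1025, so the ring top is about 0.0885, and the knob is centred to within about 1 mm: collar top at y≈280, left/right at 317/460 on the 800-pixel scale. I raise, open to about 45 mm, descend so the tips are at 0.0955, and grip.

```bash
python3 -m inch '[[[0,0,-1.5,0,0,0,0],[-0.04,0.06,0,0,0,0,0],[0,0,0,0,0,0,0],[0,0,0,0,0,0,0],[0,0,0,0,0,0,0]]]' 45
python3 -m inch '[[[0,0,0,0,0,0,0],[0,0,0,0,0,0,0],[0,0,0,0,0,0,0],[0,0,0,0,0,0,0]]]'
```

```text
t: 7.45
tool_pos: [0.5174, -0.0559, 0.1157]
orientation: [-0.601, -3.083, -0.0]
force: [-0.3, 0.3, -0.2]
opening: 0.0354
t: 7.85
tool_pos: [0.5177, -0.056, 0.1161]
orientation: [-0.601, -3.083, 0.0]
force: [0.1, -0.1, -0.1]
opening: 0.0464
```

```bash
python3 -m inch '[[[0,0,1.0,0,0,0,0],[0,0,1.05,0,0,0,0],[0,0,0,0,0,0,0],[0,0,0,0,0,0,0]]]'
python3 -m inch '[[[0,0,0,0,0,0,1],[0,0,0,0,0,0,1],[0,0,0,0,0,0,1],[0,0,0,0,0,0,1],[0,0,0,0,0,0,1]]]' 45
python3 -m inch '[[[0,0,0,0,0,0,1],[0,0,0,0,0,0,1]]]' 45
```

```text
t: 8.25
tool_pos: [0.517, -0.0559, 0.0947]
orientation: [-0.6, -3.082, -0.0]
force: [0.6, -0.9, 0.2]
opening: 0.0466
t: 8.75
tool_pos: [0.5179, -0.0562, 0.0959]
orientation: [0.601, 3.083, -0.0]
force: [-0.4, -0.5, 1.4]
opening: 0.0183
t: 8.95
tool_pos: [0.5179, -0.0562, 0.0958]
orientation: [0.601, 3.083, -0.0]
force: [-0.2, -2.0, 1.7]
opening: 0.0182
```

```bash
python3 -m inch '[[[0,0,0.15,0,0,0,1],[0,0,0.15,0,0,0,1],[0,0,0,0,0,0,1],[0,0,0,0,0,0,1]]]' 45
python3 -m inch '[[[0,0,0.15,0,0,0,1],[0,0,0,0,0,0,1],[0,0,0,0,0,0,1]]]' 45
```

```text
t: 9.35
tool_pos: [0.518, -0.0562, 0.0932]
orientation: [0.601, 3.083, -0.0]
force: [-2.7, -1.3, 7.1]
opening: 0.0182
t: 9.65
tool_pos: [0.518, -0.0562, 0.092]
orientation: [0.6, 3.083, -0.0]
force: [-5.0, -1.1, 9.3]
opening: 0.018
```

```bash
python3 -m inch '[[[0,0,0.12,0,0,0,1],[0,0,0,0,0,0,1],[0,0,0,0,0,0,1]]]' 45
python3 - <<'E'
from h import *
s=robot.read_state();w=robot.read_camera("wrist");pickle.dump((s,w),open("c3.pkl","wb"));print(s["force"],s["tool_pos"],s["wrist_torque"],s["q"])
sc=robot.read_camera("scene");a=cv2.resize(sc["image"][165:215,195:265],(560,400),interpolation=cv2.INTER_CUBIC)
I=w["image"][140:260,180:320];cv2.imwrite("pics/w3c.png",cv2.resize(I,None,fx=5,fy=5,interpolation=cv2.INTER_CUBIC))
E
```

```text
t: 9.95
tool_pos: [0.5181, -0.0562, 0.091]
orientation: [0.6, 3.083, -0.0]
force: [-5.3, -0.3, 10.1]
opening: 0.0182
[-5.34252625 -0.34602055 10.06241587] [ 0.51808807 -0.05622862  0.09102972] [-0.22311187  0.86091924  0.00219944] [-2.06319085e-01  1.68201588e-02  1.84668399e+00 -2.80608377e-04
  1.27723055e+00 -1.39229554e+00]
```

```bash
python3 -m inch '[[[0,0,0,0,0,4,1],[0,0,0,0,0,6,1],[0,0,0,0,0,6,1],[0,0,0,0,0,0,1]]]' 45
```

```text
t: 10.45
tool_pos: [0.5182, -0.0561, 0.0911]
orientation: [1.029, 2.967, 0.0]
force: [-4.2, -0.5, 11.4]
opening: 0.0183
```

```bash
python3 -m inch '[[[0,0,0,0,0,6,1],[0,0,0,0,0,6,1],[0,0,0,0,0,6,1],[0,0,0,0,0,6,1],[0,0,0,0,0,0,1]]]' 45
python3 -m inch '[[[0,0,0,0,0,6,1],[0,0,0,0,0,6,1],[0,0,0,0,0,6,1],[0,0,0,0,0,6,1],[0,0,0,0,0,0,1]]]' 45
python3 -m inch '[[[0,0,0,0,0,6,1],[0,0,0,0,0,2,1],[0,0,0,0,0,0,1],[0,0,0,0,0,0,1]]]' 45
```

```text
t: 10.95
tool_pos: [0.5183, -0.056, 0.0911]
orientation: [1.623, 2.688, 0.001]
force: [-4.3, 0.1, 11.6]
opening: 0.0188
t: 11.45
tool_pos: [0.5185, -0.056, 0.0912]
orientation: [2.147, 2.292, 0.002]
force: [-3.8, -0.2, 10.1]
opening: 0.0183
t: 11.85
tool_pos: [0.5185, -0.0559, 0.0912]
orientation: [2.298, 2.141, 0.002]
force: [-2.3, 1.2, 10.8]
opening: 0.0184
```

```bash
python3 -m inch '[[[0,0,-0.25,0,0,0,1],[0,0,-0.23,0,0,0,1],[0,0,0,0,0,0,1],[0,0,0,0,0,0,0.3],[0,0,0,0,0,0,0.3]]]' 45
python3 -m inch '[[[0,0,0,0,0,0,0.3],[0,0,0,0,0,0,0.3],[0,0,-2,0,0,0,0],[0,0,-4,0,0,0,0],[0,0,-4,0,0,0,0]]]'
python3 -m inch '[[[0,0,-2,0,0,0,-1],[0,0,0,0,0,0,-1],[0,0,0,0,0,0,-1],[0,0,0,0,0,0,-1]]]'
python3 - <<'E'
from h import *
s=robot.read_state();w=robot.read_camera("wrist");pickle.dump((s,w),open("c4.pkl","wb"));print(s["force"],s["tool_pos"],s["orientation"])
I=w["image"];a=cv2.resize(I,(400,300),interpolation=cv2.INTER_AREA)
b=cv2.resize(I[140:260,190:310],(400,400),interpolation=cv2.INTER_CUBIC);c=np.zeros((400,800,3),np.uint8);c[:300,:400]=a;c[:,400:]=b
cv2.imwrite("pics/w4.png",c)
E
```

```text
t: 12.35
tool_pos: [0.5171, -0.0559, 0.094]
orientation: [-2.298, -2.141, 0.001]
force: [0.9, 0.4, -0.4]
opening: 0.0291
t: 12.85
tool_pos: [0.5166, -0.0558, 0.1947]
orientation: [-2.297, -2.14, 0.003]
force: [1.4, -0.6, 0.3]
opening: 0.0459
t: 13.25
tool_pos: [0.5167, -0.0558, 0.2126]
orientation: [-2.297, -2.14, 0.003]
force: [-0.2, -0.8, -1.1]
opening: 0.074
[-0.21127219 -0.79625144 -1.12537304] [ 0.51665195 -0.05582136  0.21262322] [-2.29664533 -2.1398559   0.0028975 ]
```

View pics/w4.png

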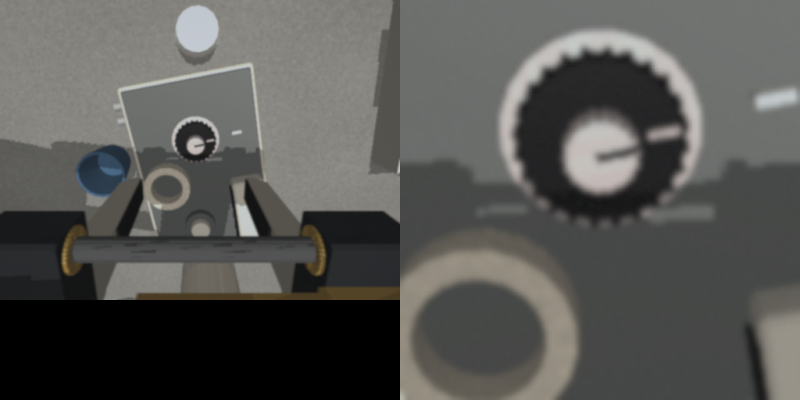

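```bash
cat > m.py <<'E'
from h import *
import sys
def meas(f,cx,cy,bar):
    s,w=pickle.load(open(f,"rb"));g=cv2.cvtColor(w["image"],cv2.COLOR_BGR2GRAY).astype(float)
    yy,xx=np.mgrid[:384,:512]
    # knob disc: bright blob near
    m=((xx-cx)**2+(yy-cy)**2<14**2)&(g>110);c=np.array([cx,cy])
    m2=m.astype(np.uint8);m2=cv2.morphologyEx(m2,cv2.MORPH_CLOSE,np.ones((5,5)));n,l,st,ce=cv2.connectedComponentsWithStats(m2)
    i=1+np.argmin(np.linalg.norm(ce[1:]-[cx,cy],axis=1));cnt=cv2.findContours((l==i).astype(np.uint8),0,1)[0][0];(c,r)=cv2.minEnclosingCircle(cnt);print("disc",c,r,ce[i])
    c=ce[i];d=np.hypot(xx-c[0],yy-c[1]);sel=(d<r*.8);ref=np.percentile(g[sel],80);wt=np.clip(ref-25-g,0,None)*sel
    # ray direction scan from centre
    best=max(np.arange(-180,180,.5),key=lambda a:sum(cv2.remap((ref-g).astype(np.float32),np.float32([[c[0]+q*np.cos(np.radians(a))]]),np.float32([[c[1]+q*np.sin(np.radians(a))]]),1)[0,0] for q in np.linspace(2,r*.8,12)))
    mu=np.array([(wt*xx).sum(),(wt*yy).sum()])/wt.sum();P=np.cov(np.vstack([xx[wt>0],yy[wt>0]]),aweights=wt[wt>0]);v=np.linalg.eigh(P)[1][:,1]
    if v@(mu-c)<0:v=-v
    ang=lambda a,b,z:np.degrees(np.arctan2(*(onz(w,s,b,z)-onz(w,s,a,z))[1::-1]))
    b=np.radians(best);print("scan",ang(c,c+8*np.array([np.cos(b),np.sin(b)]),.1025),"pca",ang(mu,mu+8*v,.1025),"c->mu",ang(c,mu,.1025),"centre",onz(w,s,c,.1025))
    if bar:
        x,y,h=bar;m=((abs(xx-x)<h)&(abs(yy-y)<h));q=np.clip(g-np.percentile(g[m],75)-15,0,None)*m
        mu=np.array([(q*xx).sum(),(q*yy).sum()])/q.sum();v=np.linalg.eigh(np.cov(np.vstack([xx[q>0],yy[q>0]]),aweights=q[q>0]))[1][:,1]
        A=onz(w,s,c,.1025);B=onz(w,s,mu,.071);print("bar",mu,B,"own angle",ang(mu,mu+8*v,.071)%180,"from dial",np.degrees(np.arctan2(*(B-A)[1::-1])),"dist",np.linalg.norm((B-A)[:2]))
E
python3 - <<'E'
from m import *
meas("c1.pkl",248.3,189.4,(272.6,224.6,7))
meas("c4.pkl",250,187.4,(302.8,169.5,9))
for f,a,b in(("c1.pkl",(190+(682-465)/3.32/ 1.205,0),0),):pass
s,w=pickle.load(open("c4.pkl","rb"));X=onz(w,s,(190+265*.3,140+132*.3),.0885);print("ringline c4",np.degrees(np.arctan2(X[1]+.0565,X[0]-.517)),X)
s,w=pickle.load(open("c1.pkl","rb"));X=onz(w,s,(402*.64,313*.64),.0885);print("ringline c1",np.degrees(np.arctan2(X[1]+.0565,X[0]-.517)),X)
I=w["image"]
E
```

```text
disc (247.125, 190.875) 10.64346694946289 [247.44648318 190.70642202]
scan 77.43796055162389 pca 11.518755647037741 c->mu 85.99113161646919 centre [ 0.51825275 -0.05714167  0.1025    ]
bar [273.25341426 226.92261002] [ 0.57432447 -0.05057433  0.071     ] own angle 12.785652131258848 from dial 6.6802771685543645 dist 0.056455001706640334
disc (250.0, 186.0) 11.401854515075684 [249.8804878  186.16097561]
scan 2.8516783633847265 pca 7.873667726257238 c->mu -2.1012203242088816 centre [ 0.51895101 -0.05561439  0.1025    ]
bar [302.61813187 169.20691808] [ 0.57089012 -0.05121777  0.071     ] own angle 7.845030723116736 from dial 4.838520563534155 dist 0.052124861285191566
ringline c4 5.20794151113298 [ 0.53732436 -0.0546475   0.0885    ]
ringline c1 9.244045013881404 [ 0.53483151 -0.05359786  0.0885    ]
```

```bash
python3 -m inch '[[[-1,0,4,0,0,0,-1],[-1,0,4,0,0,0,-1],[0,0,0,0,0,0,-1],[0,0,0,0,0,0,-1],[0,0,0,0,0,0,-1]]]'
python3 - <<'E'
from h import *
s=robot.read_state();w=robot.read_camera("wrist");pickle.dump((s,w),open("c5.pkl","wb"));print(s["tool_pos"],s["orientation"])
p=proj(w,s,(.518,-.056,.1025));print(p);x,y=int(p[0])-45,int(p[1])-70;print(x,y)
cv2.imwrite("pics/w5.png",cv2.resize(w["image"][y:y+120,x:x+160],(800,600),interpolation=cv2.INTER_CUBIC))
E
```

```text
t: 13.8
tool_pos: [0.5174, -0.0759, 0.1367]
orientation: [2.297, 2.141, 0.002]
force: [0.9, -0.3, 0.4]
opening: 0.0932
[ 0.51737671 -0.07587905  0.13667163] [2.29718730e+00 2.14051284e+00 2.12206055e-03]
[245.2567268  190.47435543]
200 120
```

View pics/w5.png

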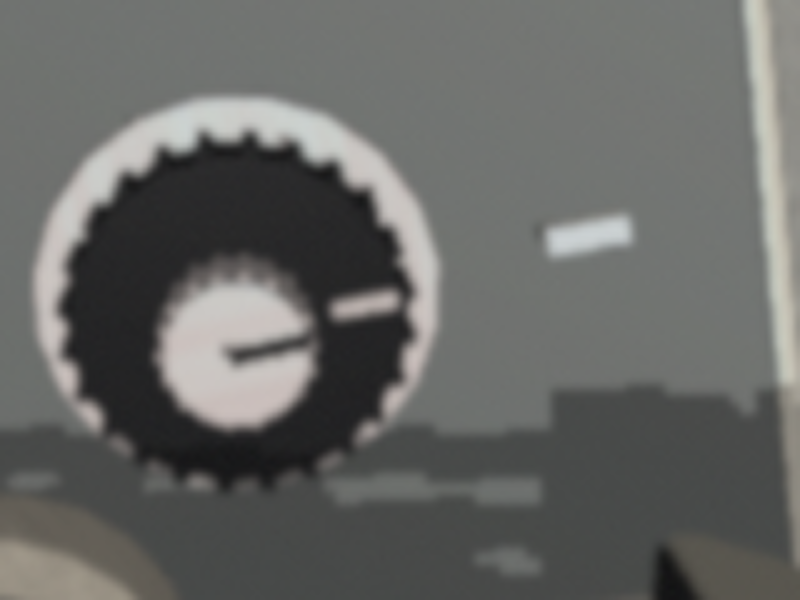

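```bash
python3 - <<'E'
from h import *
s,w=pickle.load(open("c5.pkl","rb"))
f=lambda p,z:onz(w,s,(200+(p[0]+.5)/5-.5,120+(p[1]+.5)/5-.5),z)
A=lambda a,b:np.degrees(np.arctan2(*(b-a)[1::-1])).round(2)
print("ptr",A(f((232,355),.1025),f((311,338),.1025)),"ringline",A(f((333,311),.0885),f((398,297),.0885)),"bar",A(f((549,243),.071),f((631,229),.071)))
K=f((238,354),.1025);B=f((590,236),.071);C=f((237,287),.0745);print(K,B,C,"knob->bar",A(K,B),"collar->bar",A(C,B))
print("edge",A(f((755,0),.07),f((788,380),.07))+90)
# key location from older view
s,w=pickle.load(open("c4.pkl","rb"));print("key",onz(w,s,(200*1.28,229*1.28),.085))
ex=np.array([np.cos(np.radians(6.3)),np.sin(np.radians(6.3))]);ey=np.array([-ex[1],ex[0]])
k=K[:2]-.015*ex-.12*ey;print("key pred",k)
s=robot.read_state();R=Ro.from_rotvec(s["orientation"]).as_matrix();print(R.round(3));print("tool cm",100*R.T@(np.r_[k,.13]-s["tool_pos"]))
E
```

```text
ptr 8.69 ringline 8.65 bar 6.02
[ 0.51925796 -0.05603769  0.1025    ] [ 0.57131532 -0.0513288   0.071     ] [ 0.51921416 -0.05449666  0.0745    ] knob->bar 5.17 collar->bar 3.48
edge 6.329999999999998
key [ 0.51712927 -0.17837732  0.085     ]
key pred [ 0.51751666 -0.17695902]
[[ 0.07   0.998  0.003]
 [ 0.998 -0.07  -0.001]
 [-0.     0.003 -1.   ]]
tool cm [-10.07741679   0.68447002   0.7175327 ]
```

```bash
python3 - <<'E'
from h import *
s,w=pickle.load(open("c5.pkl","rb"));g=cv2.cvtColor(w["image"],cv2.COLOR_BGR2GRAY).astype(float)
A=lambda a,b,z:np.degrees(np.arctan2(*(onz(w,s,b,z)-onz(w,s,a,z))[1::-1]))
def line(x0,x1,y0,y1,z,sg):
    P=[]
    for x in range(x0,x1):
        c=sg*g[y0:y1,x];c=np.clip(c-np.percentile(c,40)-10,0,None);P.append((x,(c*np.arange(y0,y1)).sum()/c.sum()))
    P=np.array(P);m=np.polyfit(P[:,0],P[:,1],1);print(P[:,1].round(2),A((x0,np.polyval(m,x0)),(x1,np.polyval(m,x1)),z))
line(248,262,184,195,.1025,-1)   # pointer
line(267,279,176,187,.0885,1)
line(310,326,160,175,.071,1)
E
```

```text
[190.54 190.32 190.16 190.01 189.78 189.44 189.24 189.12 188.87 188.53
 188.3  188.14 187.83 187.37] 9.809579919636821
[181.44 181.34 181.15 181.01 180.84 180.64 180.42 180.17 180.04 179.91
 179.74 179.63] 6.354427842463549
[167.86 167.85 167.72 167.55 167.36 167.14 166.96 166.79 166.57 166.33
 166.07 165.89 165.75 165.61 165.58 165.65] 6.332428400520106
```

Sub-pixel fits give the pointer at 9.8°, the bar at 6.3°, and the ring line at 6.35°, so the ring has not moved. The pointer is 3.5° short, so I regrip for a small correction.

```bash
python3 -m inch '[[[2,0.08,1,0,0,0,0],[0,0,1,0,0,0,0],[0,0,0,0,0,0,0],[0,0,0,0,0,0,0],[0,0,0,0,0,0,0]]]' 45
python3 -m inch '[[[0,0,1,0,0,0,0],[0,0,1.1,0,0,0,0],[0,0,0,0,0,0,0],[0,0,0,0,0,0,0]]]' 45
```

```text
t: 14.35
tool_pos: [0.519, -0.0566, 0.1156]
orientation: [2.298, 2.141, 0.001]
force: [-0.5, -0.3, -1.0]
opening: 0.0572
t: 14.75
tool_pos: [0.5178, -0.056, 0.0928]
orientation: [-2.298, -2.14, 0.002]
force: [0.3, -0.9, 0.6]
opening: 0.0468
```

```bash
python3 -m inch '[[[0,0,0,0,0,0,0],[0,0,0,0,0,0,0]]]' 45
```

```text
t: 14.95
tool_pos: [0.5188, -0.0562, 0.0941]
orientation: [2.298, 2.141, 0.001]
force: [-0.3, 0.6, -0.2]
opening: 0.0464
```

Up 1.5 mm, grip.

```bash
python3 -m inch '[[[0,0,-0.15,0,0,0,1],[0,0,0,0,0,0,1],[0,0,0,0,0,0,1],[0,0,0,0,0,0,1],[0,0,0,0,0,0,1]]]' 45
python3 -m inch '[[[0,0,0,0,0,0,1],[0,0,0.15,0,0,0,1],[0,0,0.15,0,0,0,1],[0,0,0.15,0,0,0,1],[0,0,0,0,0,0,1]]]' 45
```

```text
t: 15.45
tool_pos: [0.5185, -0.0561, 0.0953]
orientation: [-2.299, -2.142, 0.0]
force: [-1.0, 0.7, 1.1]
opening: 0.0186
t: 15.95
tool_pos: [0.5186, -0.0561, 0.0913]
orientation: [2.298, 2.142, 0.0]
force: [-4.2, 0.7, 8.5]
opening: 0.0182
```

```bash
python3 -m inch '[[[0,0,0,0,0,0,1],[0,0,0,0,0,0,1]]]' 45
```

```text
t: 16.15
tool_pos: [0.5186, -0.0561, 0.0915]
orientation: [2.298, 2.142, 0.0]
force: [-4.9, 1.0, 8.9]
opening: 0.0179
```

```bash
python3 -m inch '[[[0,0,0.05,0,0,2,1],[0,0,0,0,0,2,1],[0,0,0,0,0,0,1],[0,0,0,0,0,0,1],[0,0,0,0,0,0,1]]]' 45
python3 -m inch '[[[0,0,-0.25,0,0,0,1],[0,0,-0.22,0,0,0,1],[0,0,0,0,0,0,1],[0,0,0,0,0,0,0.3],[0,0,0,0,0,0,0.3]]]' 45
python3 -m inch '[[[0,0,0,0,0,0,0.3],[0,0,0,0,0,0,0.3],[0,0,-2,0,0,0,0],[-1,0,-1.2,0,0,0,-1],[-1,0,-1,0,0,0,-1]]]'
python3 -m inch '[[[0,0,0,0,0,0,-1],[0,0,0,0,0,0,-1],[0,0,0,0,0,0,-1]]]'
python3 - <<'E'
from h import *
s=robot.read_state();w=robot.read_camera("wrist");pickle.dump((s,w),open("c6.pkl","wb"));print(s["tool_pos"],s["orientation"])
p=proj(w,s,(.5192,-.056,.1025));print(p)
x,y=int(p[0])-45,int(p[1])-70;print(x,y)
cv2.imwrite("pics/w6.png",cv2.resize(w["image"][y:y+120,x:x+160],(800,600),interpolation=cv2.INTER_CUBIC))
E
```

```text
t: 16.65
tool_pos: [0.5187, -0.0561, 0.0911]
orientation: [2.372, 2.06, 0.0]
force: [-4.7, 0.3, 10.2]
opening: 0.0184
t: 17.15
tool_pos: [0.5185, -0.0561, 0.0946]
orientation: [-2.372, -2.06, 0.0]
force: [0.9, -0.1, 0.3]
opening: 0.0294
t: 17.65
tool_pos: [0.5161, -0.0767, 0.1382]
orientation: [2.37, 2.06, 0.001]
force: [-0.4, 0.6, 0.3]
opening: 0.0522
t: 17.95
tool_pos: [0.5152, -0.0759, 0.1361]
orientation: [-2.372, -2.059, 0.001]
force: [-0.4, 0.1, -0.3]
opening: 0.076
[ 0.51520948 -0.07587615  0.13614985] [-2.37155261e+00 -2.05885202e+00  8.75354431e-04]
[248.41990327 190.25233709]
203 120
```

View pics/w6.png

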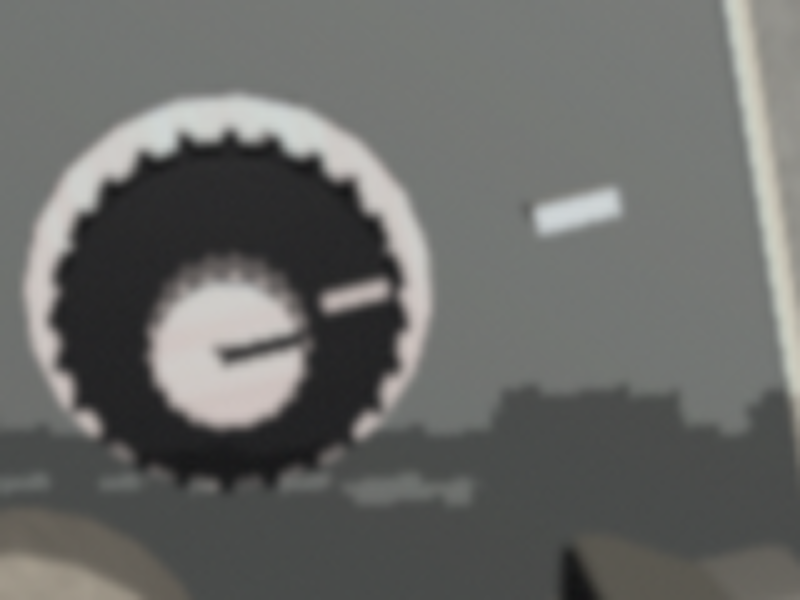

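The pointer runs (222,354)→(305,340), parallel to the bar at about (578,212). I repeat the line fit and compute the key offset.

```bash
python3 - <<'E'
from h import *
s,w=pickle.load(open("c6.pkl","rb"));g=cv2.cvtColor(w["image"],cv2.COLOR_BGR2GRAY).astype(float)
A=lambda a,b,z:np.degrees(np.arctan2(*(onz(w,s,b,z)-onz(w,s,a,z))[1::-1]))
def line(x0,x1,y0,y1,z,sg):
    P=[]
    for x in range(x0,x1):
        c=sg*g[y0:y1,x];c=np.clip(c-np.percentile(c,40)-10,0,None);P.append((x,(c*np.arange(y0,y1)).sum()/c.sum()))
    P=np.array(P);m=np.polyfit(P[:,0],P[:,1],1);print(A((x0,np.polyval(m,x0)),(x1,np.polyval(m,x1)),z))
line(249,263,184,195,.1025,-1); line(268,280,173,185,.0885,1); line(311,326,155,170,.071,1)
R=Ro.from_rotvec(s["orientation"]).as_matrix();print("tool cm",100*R.T@(np.r_[.5173,-.1775,.13]-s["tool_pos"]))
E
```

```text
6.913435412538976
5.95375021368129
6.277779142284245
tool cm [-10.03242811   1.63510385   0.61056515]
```

```bash
python3 -m inch '[[[-4,0.6,0,0,0,0,1],[-4,0.6,0,0,0,0,1],[-2,0.4,0,0,0,0,1],[0,0,0,0,0,0,1],[0,0,0,0,0,0,1]]]' 20
python3 -m inch '[[[0,0,0,0,0,0,1],[0,0,0,0,0,0,1],[0,0,0,0,0,0,1],[0,0,0,0,0,0,1]]]'
python3 - <<'E'
from h import *
s=robot.read_state();w=robot.read_camera("wrist");pickle.dump((s,w),open("c7.pkl","wb"));print(s["tool_pos"],s["opening"])
print(proj(w,s,(.5173,-.1775,.085))/.64,proj(w,s,s["tool_pos"])/.64)
cv2.imwrite("pics/w7.png",cv2.resize(w["image"],(800,600),interpolation=cv2.INTER_CUBIC))
E
```

```text
t: 18.5
tool_pos: [0.5171, -0.1768, 0.1362]
orientation: [-2.372, -2.058, 0.0]
force: [-0.4, 0.6, -0.1]
opening: 0.0488
t: 18.9
tool_pos: [0.5176, -0.1765, 0.137]
orientation: [2.371, 2.061, 0.0]
force: [-0.5, 1.1, 0.4]
opening: 0.0173
[ 0.51764628 -0.17653486  0.13698889] 0.01729211511125384
[384.96903546 329.56309186] [384.86512102 378.40023206]
```

View pics/w7.png

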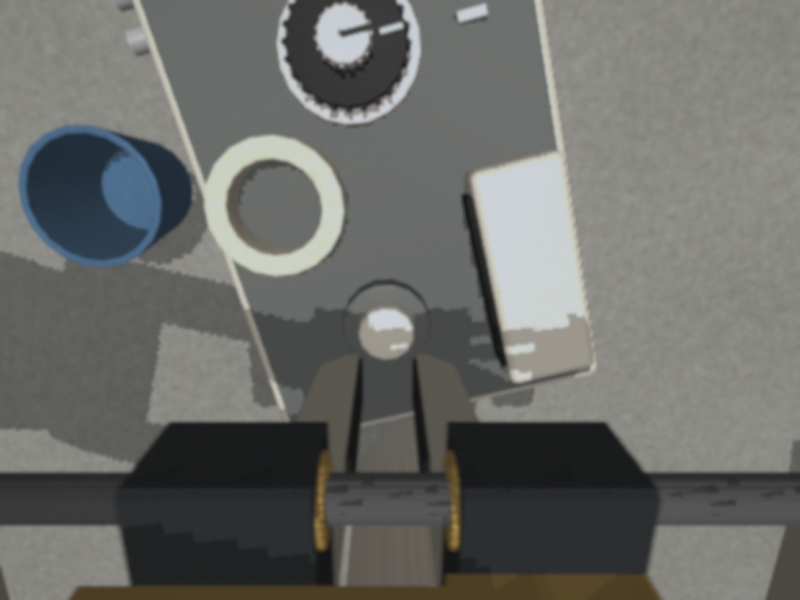

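The key is at (386,334), where I predicted it. The tape, cup and display are undisturbed. I descend.

```bash
python3 -m inch '[[[0,0,2,0,0,0,1],[0,0,1.7,0,0,0,1],[0,0,0.2,0,0,0,1],[0,0,0,0,0,0,1],[0,0,0,0,0,0,1]]]' 20
python3 -m inch '[[[0,0,0.3,0,0,0,1],[0,0,0.2,0,0,0,1],[0,0,0,0,0,0,1],[0,0,0,0,0,0,1]]]'
python3 -m inch '[[[0,0,0.2,0,0,0,1],[0,0,0,0,0,0,1],[0,0,0,0,0,0,1]]]'
```

```text
t: 19.45
tool_pos: [0.5181, -0.1773, 0.099]
orientation: [2.371, 2.059, 0.001]
force: [0.3, -0.4, -0.1]
opening: 0.0006
t: 19.85
tool_pos: [0.5176, -0.1772, 0.093]
orientation: [2.372, 2.06, -0.0]
force: [-0.8, -0.2, 0.2]
opening: 0.0004
t: 20.15
tool_pos: [0.5178, -0.1772, 0.0912]
orientation: [2.371, 2.06, 0.0]
force: [0.2, 1.2, 1.9]
opening: 0.0004
```

```bash
python3 -m inch '[[[0,0,0.2,0,0,0,1],[0,0,0,0,0,0,1],[0,0,0,0,0,0,1]]]'
python3 -m inch '[[[0,0,0.2,0,0,0,1],[0,0,0,0,0,0,1],[0,0,0,0,0,0,1]]]'
```

```text
t: 20.45
tool_pos: [0.5178, -0.1773, 0.0892]
orientation: [2.371, 2.06, 0.0]
force: [1.2, 0.7, 2.6]
opening: 0.0005
t: 20.75
tool_pos: [0.5178, -0.1773, 0.0872]
orientation: [2.371, 2.06, 0.0]
force: [0.3, 0.0, 4.2]
opening: 0.0003
```

```bash
python3 -m inch '[[[0,0,0.15,0,0,0,1],[0,0,0,0,0,0,1],[0,0,0,0,0,0,1]]]'
```

```text
t: 21.05
tool_pos: [0.5178, -0.1773, 0.0862]
orientation: [2.371, 2.06, 0.0]
force: [-1.6, 1.1, 9.2]
opening: 0.0006
```

```bash
python3 -m inch '[[[0,0,0.1,0,0,0,1],[0,0,0,0,0,0,1],[0,0,0,0,0,0,1]]]'
```

```text
t: 21.35
tool_pos: [0.5179, -0.1773, 0.0861]
orientation: [2.371, 2.06, 0.0]
force: [-4.9, 2.2, 17.0]
opening: 0.0003
```

The key bottomed out: about 6 mm of travel, then the force rose sharply. I let go and check.

```bash
python3 -m inch '[[[0,0,-1,0,0,0,1],[0,0,-3,0,0,0,1],[0,0,-4,0,0,0,1],[0,0,-4,0,0,0,1],[0,0,0,0,0,0,1]]]'
python3 -m inch '[[[0,0,0,0,0,0,1],[0,0,0,0,0,0,1],[0,0,0,0,0,0,1]]]'
python3 - <<'E'
from h import *
s=robot.read_state();w=robot.read_camera("wrist");pickle.dump((s,w),open("c8.pkl","wb"));print(s["tool_pos"],s["force"])
t=robot.read_camera("top")
a=cv2.resize(w["image"],(400,300),interpolation=cv2.INTER_AREA);b=cv2.resize(t["image"],(400,300),interpolation=cv2.INTER_AREA)
cv2.imwrite("pics/w8.png",np.hstack([a,b]))
E
```

```text
t: 21.85
tool_pos: [0.5202, -0.1783, 0.2108]
orientation: [2.366, 2.055, 0.006]
force: [0.9, -0.3, 0.8]
opening: 0.0004
t: 22.15
tool_pos: [0.5164, -0.1766, 0.2022]
orientation: [-2.369, -2.058, 0.002]
force: [0.1, -0.3, -0.2]
opening: 0.0005
[ 0.51638747 -0.17659564  0.20218947] [ 0.07401788 -0.28199662 -0.23379313]
```

View pics/w8.png

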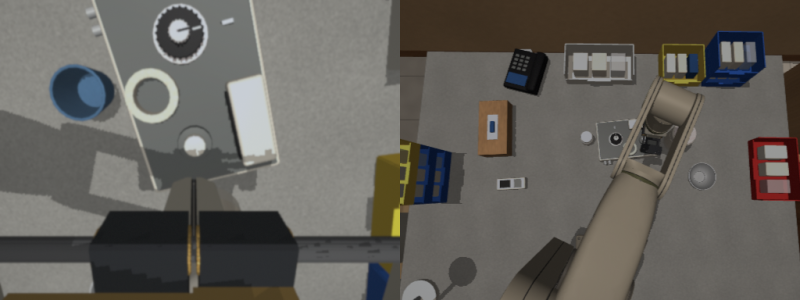

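The pointer, now at (180,32), is in line with the bar at (228,21). The key is back up at (195,146), and the tape, cup, jar and other items are where they were.

```bash
python3 -c "
from plant import robot
print(robot.close_job())"
```

```text
the job is handed in; nothing more can be done
None
```

I turned the inner knob to the mark, let it spring out, then pressed the start key fully down and released it. I handed the job in at about 22 s of the 58 s allowed.

- **Inner knob:** I gripped it, pushed it in about 4–5 mm (roughly 10–12 N), and turned it 72° clockwise. A check after it sprang out showed it about 3.5° short, so I pressed it in again and turned it another 4°. The last line fit put the pointer at 6.9° and the raised mark at 6.3°, so they agree within about 1°.
- **Outer ring:** I kept the fingertips an estimated 2–3 mm above it. Its bright line read 6.35° and then 5.95° between the two turns, which is within measuring noise. The coarser earlier readings scattered more (9.2° before the first turn, 5.2° after it), and I attribute that to pixel resolution.
- **Start key:** It travelled about 6 mm and then stopped, with the force rising to 17 N. It looked back up in the last picture.
- **Other items:** In the last wrist and top pictures the items I could see looked unmoved and the arm was clear of everything. The arm partly hid the wipes canister in the top view.

No check failed, but hand-in gave no verdict.

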